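# Re-hang the lift-off door of a small sample cabinet

### The job

Take the cabinet's amber door out of its parking stand by the black tab and hang it standing wide open, lowering both knuckles onto both hinge pins at once until it sits fully down, then swing it shut and let go. The hinge strip is clamped in slots on shims, so the pins can be several millimetres to either side, and a little nearer or farther, than they should be: feel for them lightly and never force the door or slam it. Leave the dish in the cabinet, the reagent bottle and the timer where they are.

Things in the scene. Friction and masses are not known exactly. Their poses are not given: they have to be found in the camera images.
- cabinet: Small white metal box, fixed, 120 deep (x) x 120 wide (y) x 136 high, open at the front (its -x side). Origin: centre of the underside, on the worktop; x points into the cabinet, y to its left, z up. The hinge strip with two pins stands outside its left (+y) wall. The shut door lies against its front face, at x = -60.
- keeper (a point): Underside of a dark plate on the cabinet, 20 wide (y), above the top free corner of the shut door; it reaches from the cabinet's top to 20 in front of the front face, 147 above the worktop. It stops a shut door from being put on or lifted off; the hung door swings in under it with 7 to spare.
- pin_low_nominal (a point): Point fixed to the cabinet: foot of the lower pin if the hinge strip were mid-slot and mid-shim (cabinet x -70.5, y 84, z 42; its axes). The real pins stand up to 7.5 away along cabinet y and 2.5 along x, either way, both alike, not measured; z is exact. Pin: brass, upright, 10 across, 15 tall, tip bevelled 0.7, on a steel lug 16 across whose top is the pin's foot. 
- pin_up_nominal (a point): The same for the upper pin's foot, 73 above the lower (115 above the worktop). Behind the pins, 16 to 24 in cabinet +x, stands the steel strip, 26 wide, 134 high; it shifts with the pins' setting. Nothing of it yields.
- upper_lug (a point): Underside of the upper pin's lug (8 thick), 107 above the worktop. The lower knuckle must pass under it: bring the door in from the front (cabinet -x) with its knuckles 15 to 45 above their seats, between the lower pin's tip and this lug, then lower it.
- leaf: The door: aluminium frame with amber pane, 12 thick, 120 high, loose, 0.28 to 0.44 kg. Origin: on the hinge axis, level with the lower edge. It runs along its -y, from 14 to 142 from the axis; outer face -x; z up. Shut, its axes are parallel to the cabinet's; opened by angle a it is turned by -a about z (a = 1.57: it points straight out to the cabinet's -x).
- knuckle_low (a point): On the door: centre of the lower mouth of the lower knuckle, 22 above the door's origin; axes the door's. The knuckle is a steel tube along the hinge axis, 20 high, 27 outside, 12.4 bore: about 1.2 play all round a pin. Seated, its mouth rests on the lug, this point at the height of the pin's foot.
- knuckle_up (a point): The same for the upper knuckle, 73 above the lower; both meet their pins at the same moment.
- leaf_tab (a point): Middle of the black gripping tab on the door's top edge, 74 from the hinge axis (door's -y), 144 above the door's origin. Tab 40 wide along the door, 12 thick; its top is 16 above this point, the door's top edge 24 below. Axes the door's. With the door hung it is 164 above the worktop, 28 above the cabinet's top.
- stand: Grey parking stand, fixed, 80 x 96 x 45 high, origin at the centre of its underside; slot along its y, 15.5 wide, floor 10 above the worktop, rails 45 high. The door stands upright in it and lifts straight up; free after 40.
- dish: Round petri dish, 90 across, 15 high, on the cabinet's floor; origin at the centre of its underside.
- reagent_bottle: Clear bottle with pink content and blue cap, 56 across, 104 high, loose, left of the cabinet; origin at the centre of its underside.
- bench_timer: White bench timer, 66 x 66 x 21 high, loose, near the front edge; origin at the centre of its underside.
Mind the look-alikes: they are no part of the job. Of the things like the leaf, leave any that is pink; of the rest the larger one is meant.

How it is judged (in metres and radians):
On the way:
1. the door hangs fully down on both pins, standing open by more than 0.6 rad (horizontal distance between knuckle_low and pin_low_nominal below 0.01 m and horizontal distance between knuckle_up and pin_up_nominal below 0.01 m and z of knuckle_low in the frame of pin_low_nominal between -0.003 and 0.003 m and angle between knuckle_low's own z axis and vertical below 0.08 rad and angle between the x axis of knuckle_low and the x axis of cabinet, either way round above 0.6 rad), for 0.2 s.
At the end, for the whole second after the job is handed in: The door hangs on both pins: knuckles within 10 mm sideways of the pins' nominal places (the pins' play and setting) and within 3 mm of fully down, upright within 0.08 rad, shut to within 0.1 rad of the cabinet's front, and released (horizontal distance between knuckle_low and pin_low_nominal below 0.01 m and horizontal distance between knuckle_up and pin_up_nominal below 0.01 m and z of knuckle_low in the frame of pin_low_nominal between -0.003 and 0.003 m and angle between knuckle_low's own z axis and vertical below 0.08 rad and angle between the x axis of knuckle_low and the x axis of cabinet, either way round below 0.1 rad and y of leaf_tab in the frame of cabinet below 0.04 m); the robot touches nothing.
It fails at once if the door is pressed, jammed or slammed against the cabinet or its pins with more than 35 N (contact force between leaf and cabinet above 35 N).
It fails at once if the door is toppled (angle between knuckle_low's own z axis and vertical above 0.6 rad).
It fails at once if the dish is shifted by more than 20 mm (distance of dish from where it was at the start of the episode above 0.02 m).
It fails at once if the reagent bottle is shifted by more than 20 mm (distance of reagent_bottle from where it was at the start of the episode above 0.02 m).
It fails at once if the timer is shifted by more than 20 mm (distance of bench_timer from where it was at the start of the episode above 0.02 m).
It also fails if it takes over 72 s, if anything falls off the work surface, if the arm or the gripper's body presses on something with over 40 N, if the wrist force passes 120 N, or if a joint passes its speed limit or range.

### The arm

A 6-joint arm with a two-finger parallel gripper is mounted at the origin on a cart in front of the work surface, level with it; the furniture and walls round the work are solid. World frame = base frame: x ahead of the robot, y to its left, z up, the work surface at z = 0. Lengths are in m, angles in degrees, forces in N, time in s.
With the tool pointing down it reaches from about 0.3 to 0.775 m from the base axis. Payload 14.6 kg.
Tool frame: the origin (TCP) lies at the very end of the fingers, on their centre line; the grasp point (between the pads) lies 19 mm behind it; z points along the fingers, y is the direction in which the jaws open and shut (so a half turn about z gives the same grasp; the last joint's range is limited). The gripper opens to 85 mm and grips with 20 to 120 N. Pads are 22 mm wide; open, the fingers measure 114 mm over their backs; the gripper's body (76 mm by 85 mm) begins 54 mm behind the grasp point. The pads swing forward as they close: fully open they stand 13 mm farther back than shut.
Start: joints at [70.783, 17.183, 87.147, -0, 75.671, -3.816], TCP at [0.146, 0.53, 0.231] pointing down, gripper open.
Joint ranges: [-173.82, 173.82], [-45.26, 126.66], [13.44, 144.39], [-59.66, 239.66], [0, 175.72], [-146.38, 146.38]. Speed limits (degrees/s): [127.2, 127.2, 147.25, 180, 180, 180].

### API

Orientations are given as [roll, pitch, yaw] about the fixed x, y, z axes, in that order (R = Rz(yaw) Ry(pitch) Rx(roll)).
In Python, from bench import env, effector, read_camera, close_job, models, readout gives the robot as it stands. Calls block until the motion is done:
- env.move_to(position, orientation): joint-space move of the TCP to a pose.
- env.line_to(position, ori=None, speed=0.15): straight line of the TCP; ori=None keeps the orientation; speed is the mean speed in m/s.
- env.goto_joints(angles): joint-space move.
- effector.move_gripper(opening, squeeze=None): opening from 0.0 (shut) to 1.0 (fully open); squeeze is the grip in N (None keeps the last); returns when the fingers have stopped.
- env.sleep(seconds).
- env.ik(position, orientation): joint angles nearest the present ones, or None.
- read_camera(name): name is "scene" or "top"; returns a dict with "img" (400x640x3 uint8, red, green, blue), "fx", "fy", "cx", "cy" (pixels), "k1" (the pictures are not rectified: a ray, as slopes to the right and down, at radius r is drawn at 1 + k1 r^2 times it, then the intrinsics apply), "eye" and "rotation" of the camera in the world. Camera axes: x right, y up, looking along -z (the intrinsics and any distortion apply to the point x, -y, -z); pixel columns grow to the right and rows downward; lengths in m; the calibration is good to about 2 mm. A picture is of the moment at which its call begins. There is no depth.
A pose or a line that the arm cannot do raises env.Unreachable and nothing moves.
- close_job(): hands the job in, once; it reports no verdict.
Trained networks look in the newest picture that a camera, given by its name, has taken for a name from the list of things; names that differ only in an ending like _2 or _b are one class to them, and where a whole thing is asked for, a point or a joint stands for the part that bears it (a point fixed in the world has none). Each returns a list of dicts, best first, with "score" (0 to 1); they miss things now and then, are a little off and sometimes report something else, mostly with a low value. They report only what shows in the picture. A call takes as long as a camera call. They do not tell look-alikes from the thing itself.
- models.search_frame(camera, thing): "uv" ([column, row] in pixels, amid what is visible of it).
- models.silhouettes(camera, thing): "mask" (400x640 bool, what is visible of it) and "uv" ([column, row] in pixels, amid what is visible of it).
Readings, each from a call of its own:
- readout.read_time(): time.
- readout.read_joint_positions(): joint angles.
- readout.read_qvel(): joint speeds.
- readout.read_joint_torque(): joint torques, N m.
- readout.read_tcp_pos(): TCP position.
- readout.read_orientation(): TCP orientation.
- readout.read_force(): force on the tool from outside, world axes, zero at the start.
- readout.read_wrist_torque(): the same for the moment, N m.
- readout.read_gripper_width(): opening from 0.0 (shut) to 1.0 (fully open).
Only numpy, scipy, OpenCV 4.12 (cv2) and the standard library are available. Lean on these libraries where they do the work, as an engineer would, in place of code of your own. Each camera call takes 0.05 s, during which the arm holds its last target. There are 200 camera calls.

## Working session

There is one attempt and no reset: what is moved stays moved. The work goes in short steps, each a Python script; the robot and the scene stay as the last script left them, time stands still between calls to the robot, and variables do not carry over. Pictures are saved under pics/ and viewed, about 8 in all and at most 12, crops included, and the job is handed in when it is done.

```bash
mkdir -p pics; ls; cat > h.py <<'E'
from bench import env, effector, read_camera, close_job, models, readout
import numpy as np, cv2
def ray(c,uv):
    p=np.array([(uv[0]-c["cx"])/c["fx"],(uv[1]-c["cy"])/c["fy"]]); q=p.copy()
    for _ in range(20): q=p/(1+c["k1"]*(q@q))
    d=np.array(c["rotation"])@np.array([q[0],-q[1],-1.]); return np.array(c["eye"]),d/np.linalg.norm(d)
def onz(c,uv,z):
    e,d=ray(c,uv); return e+d*(z-e[2])/d[2]
def tri(c1,a,c2,b):
    A=np.zeros((3,3));r=np.zeros(3)
    for c,u in((c1,a),(c2,b)):
        e,d=ray(c,u);M=np.eye(3)-np.outer(d,d);A+=M;r+=M@e
    X=np.linalg.solve(A,r);return X,[np.linalg.norm(np.cross(X-ray(c,u)[0],ray(c,u)[1])) for c,u in((c1,a),(c2,b))]
def proj(c,X):
    v=np.array(c["rotation"]).T@(np.array(X)-c["eye"]);s=np.array([v[0],-v[1]])/-v[2];s=s*(1+c["k1"]*(s@s))
    return np.array([c["cx"]+c["fx"]*s[0],c["cy"]+c["fy"]*s[1]])
def save(c,n): cv2.imwrite("pics/"+n,c["img"][:,:,::-1])
E
python3 - <<'E'
from h import *
for n in("scene","top"):
    c=read_camera(n);save(c,n+"0.png");print(n,{k:np.round(c[k],3).tolist() for k in c if k!="img"})
    for t in("cabinet","leaf","leaf_tab","stand","dish","reagent_bottle","bench_timer","knuckle_low","knuckle_up","keeper","pin_up_nominal","upper_lug"):
        try: print(t,[(round(d["score"],2),np.round(d["uv"]).tolist()) for d in models.search_frame(n,t)])
        except Exception as e: print(t,e)
print(readout.read_time())
E
```

```text
pics
scene {'fx': 371.442, 'fy': 371.442, 'cx': 322.398, 'cy': 195.795, 'k1': -0.05, 'eye': [-0.1, -0.323, 0.677], 'rotation': [53.935, 1.079, -63.168]}
cabinet [(0.76, [306.0, 198.0])]
leaf [(0.95, [397.0, 179.0]), (0.93, [420.0, 260.0]), (0.55, [379.0, 230.0]), (0.33, [306.0, 216.0])]
leaf_tab [(0.89, [400.0, 184.0]), (0.77, [379.0, 228.0]), (0.63, [422.0, 258.0])]
stand [(0.62, [411.0, 284.0])]
dish [(0.68, [307.0, 217.0])]
reagent_bottle [(0.73, [229.0, 194.0])]
bench_timer [(0.9, [333.0, 291.0])]
knuckle_low [(0.82, [419.0, 258.0]), (0.64, [381.0, 227.0]), (0.6, [397.0, 179.0])]
knuckle_up [(0.78, [424.0, 256.0]), (0.65, [382.0, 227.0]), (0.64, [396.0, 181.0])]
keeper [(0.84, [306.0, 197.0])]
pin_up_nominal [(0.92, [311.0, 201.0])]
upper_lug [(0.92, [308.0, 201.0])]
top {'fx': 416.271, 'fy': 416.271, 'cx': 318.725, 'cy': 196.534, 'k1': 0.008, 'eye': [0.323, 0.003, 1.231], 'rotation': [12.885, 0.137, -90.335]}
cabinet [(0.85, [292.0, 198.0])]
leaf [(0.89, [409.0, 219.0]), (0.54, [352.0, 131.0]), (0.53, [362.0, 195.0])]
leaf_tab [(0.76, [353.0, 136.0]), (0.72, [364.0, 194.0]), (0.56, [407.0, 224.0])]
stand [(0.79, [395.0, 228.0])]
dish []
reagent_bottle [(0.89, [203.0, 208.0])]
bench_timer [(0.62, [346.0, 261.0])]
knuckle_low [(0.78, [354.0, 136.0]), (0.69, [408.0, 220.0]), (0.59, [358.0, 192.0])]
knuckle_up [(0.78, [363.0, 193.0]), (0.76, [411.0, 222.0]), (0.72, [354.0, 132.0]), (0.5, [396.0, 228.0])]
keeper [(0.62, [290.0, 197.0])]
pin_up_nominal [(0.83, [291.0, 195.0])]
upper_lug [(0.65, [290.0, 198.0])]
1.3
```

```bash
python3 -c "
import cv2,numpy as np
a=cv2.imread('pics/scene0.png');b=cv2.imread('pics/top0.png')
print(a.shape,b.shape)"
```

```text
(400, 640, 3) (400, 640, 3)
```

View pics/scene0.png

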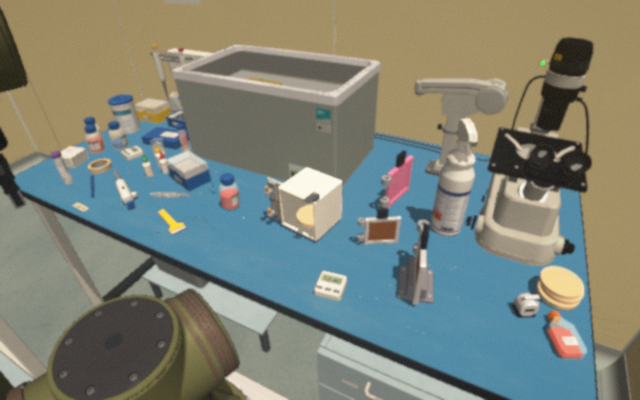

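View pics/top0.png

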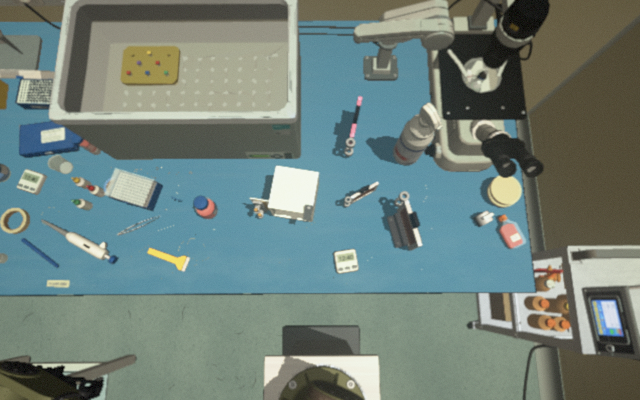

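Candidates: pink door at scene (397,179) / top (352,131); small brownish door at scene (379,230) / top (362,195); larger door in the grey stand at scene (420,260) / top (409,219), which I choose. Next is a close crop to check that choice. "rotation" is roll/pitch/yaw, so the helper needs a fix.

```bash
sed -i 's/np.array(c\["rotation"\])/Rm(c)/g' h.py; cat >> h.py <<'E'
from scipy.spatial.transform import Rotation as Ro
def Rm(c): return Ro.from_euler("xyz",c["rotation"],degrees=True).as_matrix()
def crop(c,x0,y0,w,h,s): return cv2.resize(c["img"][y0:y0+h,x0:x0+w,::-1],None,fx=s,fy=s,interpolation=cv2.INTER_CUBIC)
E
python3 - <<'E'
from h import *
s=read_camera("scene");t=read_camera("top")
A=np.hstack([crop(s,260,160,80,60,5)[:300],crop(s,380,210,80,100,5)[:300,:400]])
A=np.hstack([crop(s,255,165,80,80,5)[:,:400],crop(s,370,215,80,80+10,5)[50:450]])
B=np.hstack([crop(t,245,155,80,70,5),crop(t,350,180,80,70,5)])
im=np.vstack([A,B]);im=im[:,:]
print(im.shape);im=cv2.resize(im,(640,600)) if False else im
cv2.imwrite("pics/c1.png",cv2.resize(im,None,fx=.8,fy=.8,interpolation=cv2.INTER_AREA))
E
```

```text
(750, 800, 3)
```

View pics/c1.png

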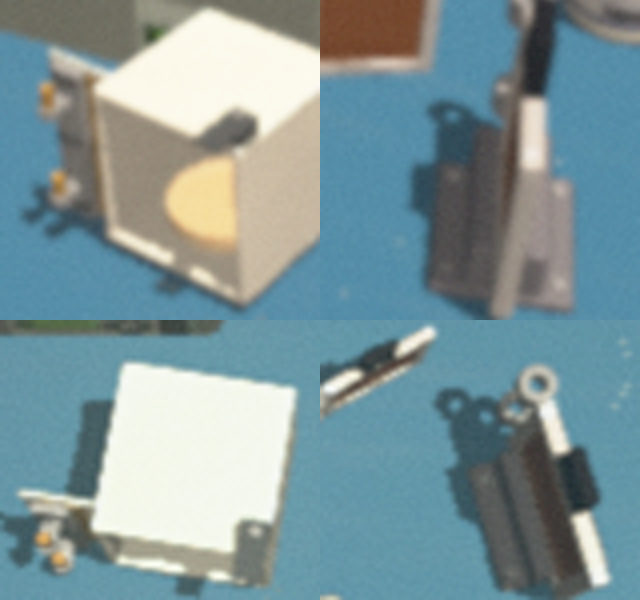

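```bash
python3 - <<'E'
from h import *
from scipy.optimize import least_squares
import json
s=read_camera("scene");t=read_camera("top")
def fit(obs,g):
    def f(p):
        R=Ro.from_euler("z",p[2]).as_matrix()
        return np.concatenate([proj(c,R@np.array(X)+[p[0],p[1],0])-uv for c,X,uv in obs])
    r=least_squares(f,g,loss="soft_l1",x_scale=[.1,.1,.1]);print(np.round(r.x[:2],4),np.round(np.degrees(r.x[2]),2));print(np.round(r.fun.reshape(-1,2),1).tolist());return r.x
L=[(60,60),(60,-60),(-60,60),(-60,-60)]
k=lambda *a:np.array(a)/1000
cab=fit([(t,k(60,60,136),(275.5,165.75)),(t,k(60,-60,136),(319.25,171.75)),(t,k(-60,60,136),(268.75,208.25)),
 (s,k(60,60,136),(307,167.5)),(s,k(-60,60,136),(279.25,188.25)),(s,k(-60,-60,136),(314.5,203.75)),(s,k(-60,60,0),(282,223.75)),(s,k(-60,-60,0),(315.5,240.75))],[.5,.05,-.2])
R=Ro.from_euler("z",cab[2]).as_matrix()
for n,a,b,z in(("up",(266.75,189.25),(256.25,209.5),.128),("low",(270,210.75),(260.5,214.5),.055)):
    X,e=tri(s,a,t,b);print(n,np.round(X,4),np.round(e,4),"cab",np.round(R.T@(X-[cab[0],cab[1],0]),4),
      [np.round(R.T@(onz(c,u,z)-[cab[0],cab[1],0]),4).tolist() for c,u in((s,a),(t,b))])
    print("nominal at tip: s",proj(s,R@[-.0705,.084,z]+[cab[0],cab[1],0]),"t",proj(t,R@[-.0705,.084,z]+[cab[0],cab[1],0]))
tabs,e=tri(s,(425,237.5),t,(415,220));print("tab tri",np.round(tabs,4),np.round(e,4))
f=[(t,k(0,0,125),(404.5,196)),(t,k(0,-142,130),(419.5,245)),(t,k(0,-74,162),(415,220)),(s,k(0,-142,10),(416.25,302.5))]
leaf=fit(f,[.45,-.25,.2])
np.save("poses.npy",[cab,leaf])
for nm in("bench_timer","reagent_bottle"):
    u=models.search_frame("top",nm)[0]["uv"];print(nm,np.round(onz(t,u,.02),3))
# overlay
im=[]
for c in(s,t):
    I=c["img"][:,:,::-1].copy();im.append(I)
M=Ro.from_euler("z",leaf[2]).as_matrix()
for i,c in enumerate((s,t)):
    x0,y0=((255,165),(245,155))[i]
    I=cv2.resize(im[i][y0:y0+125,x0:x0+200],None,fx=4,fy=4,interpolation=cv2.INTER_CUBIC)
    def poly(P,R,p,col):
        q=[((proj(c,R@k(*X)+[p[0],p[1],0])-(x0,y0)+.5)*4).astype(int) for X in P];cv2.polylines(I,[np.array(q)],False,col,1)
    for z in(0,136): poly([(60,60,z),(60,-60,z),(-60,-60,z),(-60,60,z),(60,60,z)],R,cab,(0,0,255))
    for z in(42,57,115,130):poly([(-70.5+5*np.cos(a),84+5*np.sin(a),z) for a in np.linspace(0,6.3,20)],R,cab,(0,0,255))
    for x in(-6,6):poly([(x,-14,10),(x,-142,10),(x,-142,130),(x,-94,130),(x,-94,170),(x,-54,170),(x,-54,130),(x,-14,130)],M,leaf,(0,255,0))
    for z in(32,52,105,125):poly([(13.5*np.cos(a),13.5*np.sin(a),z) for a in np.linspace(0,6.3,20)],M,leaf,(0,255,0))
    cv2.imwrite(f"pics/o{i}.png",I)
a=np.vstack([cv2.imread("pics/o0.png"),cv2.imread("pics/o1.png")]);cv2.imwrite("pics/o.png",cv2.resize(a,(480*5//4,600+0) if 0 else (480,600),interpolation=cv2.INTER_AREA) if 0 else a[:, :])
E
```

```text
[0.5923 0.0722] -9.74
[[0.3, -0.2], [-0.4, 0.7], [-1.3, -0.4], [0.0, -0.6], [-1.3, -1.2], [0.5, -0.4], [0.3, 3.5], [1.1, 3.9]]
up [0.5412 0.1749 0.1207] [0.0015 0.0015] cab [-0.0677  0.0925  0.1207] [[-0.076, 0.0856, 0.128], [-0.0678, 0.0902, 0.128]]
nominal at tip: s [268.65225371 188.46504667] t [258.30511927 210.81997002]
low [0.5405 0.173  0.05  ] [0.0013 0.0013] cab [-0.0681  0.0906  0.05  ] [[-0.0734, 0.0866, 0.055], [-0.0679, 0.0888, 0.055]]
nominal at tip: s [271.45324559 210.54626686] t [261.96777958 215.64490106]
tab tri [ 0.5055 -0.248   0.147 ] [0.0015 0.0015]
[ 0.5787 -0.2289] -76.23
[[-0.4, -0.9], [0.5, 0.5], [0.2, -1.2], [-0.7, 1.7]]
bench_timer [ 0.406 -0.068  0.02 ]
reagent_bottle [0.577 0.335 0.02 ]
```

View pics/o0.png

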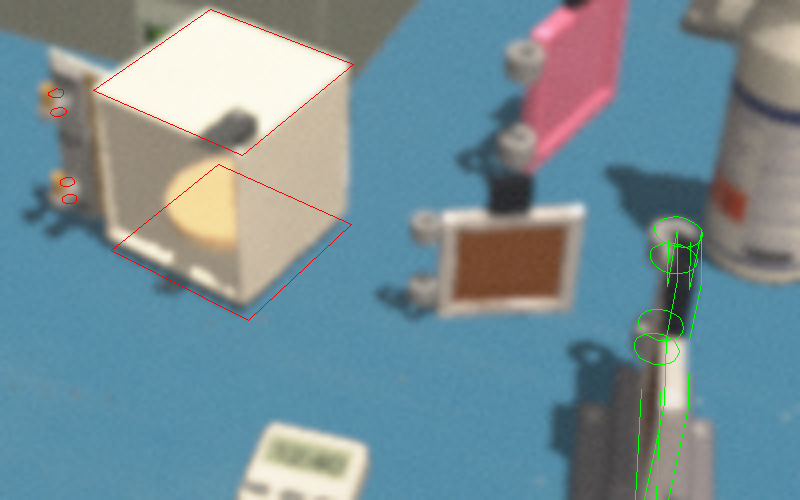

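View pics/o1.png

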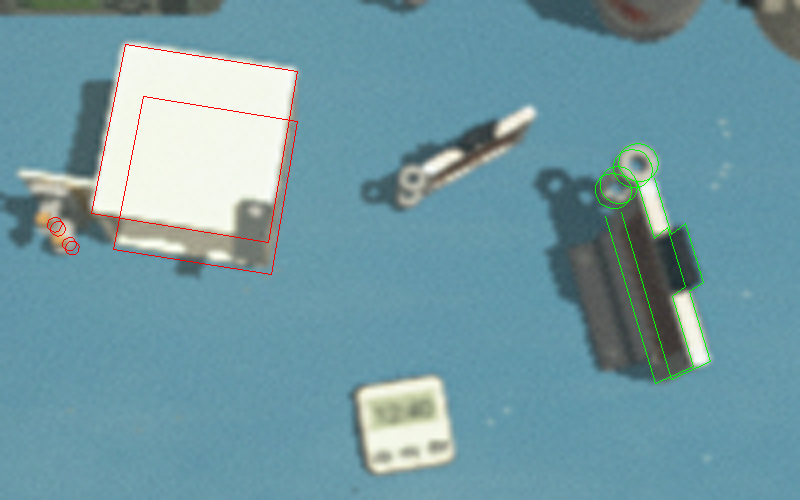

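Larger amber door in the grey stand confirmed. Its knuckles are at its far end, with the tab at about (0.506,-0.247). The pins appear shifted about +5.5 mm along cabinet y and +2.5 mm along x. Going for the grasp.

```bash
python3 - <<'E'
from h import *
print(readout.read_orientation(),readout.read_time())
cab,leaf=np.load("poses.npy")
yaw=np.degrees(leaf[2])+90
for y in(yaw,yaw-180,yaw+180):
    print(y,[None if q is None else np.round(q,0).tolist() for q in(env.ik(p,[180,0,w]) for p,w in(([.507,-.247,.25],y),([.4675,.1845,.15],y-24),([.528,.099,.15],y+66)))])
E
```

```text
[-1.79998131e+02  1.23399411e-03  1.64598876e+02] 1.6
13.77478863659745 [[-30.0, 18.0, 83.0, -0.0, 78.0, 47.0], [17.0, 16.0, 100.0, -0.0, 64.0, 118.0], [7.0, 20.0, 95.0, -0.0, 65.0, 17.0]]
-166.22521136340254 [[-30.0, 18.0, 83.0, 0.0, 78.0, -133.0], [17.0, 16.0, 100.0, 0.0, 64.0, -62.0], None]
193.77478863659746 [[-30.0, 18.0, 83.0, 0.0, 78.0, -133.0], [17.0, 16.0, 100.0, 0.0, 64.0, -62.0], None]
```

```bash
python3 - <<'E'
from h import *
Y=13.8
effector.move_gripper(0.65,40)
env.move_to([.507,-.247,.27],[180,0,Y])
env.line_to([.507,-.247,.185],speed=.15)
f0=readout.read_force()
for z in(.16,.148,.136):
    env.line_to([.507,-.247,z],speed=.06);f=readout.read_force();print(z,np.round(f-f0,1))
    if np.linalg.norm(f-f0)>5: break
effector.move_gripper(0.0,25);print("w",readout.read_gripper_width(),np.round(readout.read_force()-f0,1))
effector.move_gripper(0.0,90);print("w",readout.read_gripper_width(),np.round(readout.read_force()-f0,1))
env.line_to([.507,-.247,.15],speed=.06);print(np.round(readout.read_force()-f0,1),np.round(readout.read_wrist_torque(),2))
env.line_to([.507,-.247,.205],speed=.12);print(np.round(readout.read_force()-f0,1),np.round(readout.read_wrist_torque(),2),readout.read_tcp_pos(),readout.read_time())
s=read_camera("scene");t=read_camera("top")
cv2.imwrite("pics/g.png",np.hstack([crop(s,365,170,100,140,4),crop(t,370,155,100,140,4)]))
E
```

```text
0.16 [ 0.   0.6 -0.2]
0.148 [0.2 0.9 0.1]
0.136 [-0.2  0.8 -0.6]
w 0.1351238617601285 [-1.   0.4  1.1]
w 0.12925758436699147 [0.1 0.6 3.8]
[-0.   0.3 -4.5] [-0.03  0.04 -0.04]
[-0.6 -0.6 -4.7] [-0.01 -0.01 -0.03] [ 0.50670557 -0.24684341  0.20416694] 8.6667
```

View pics/g.png

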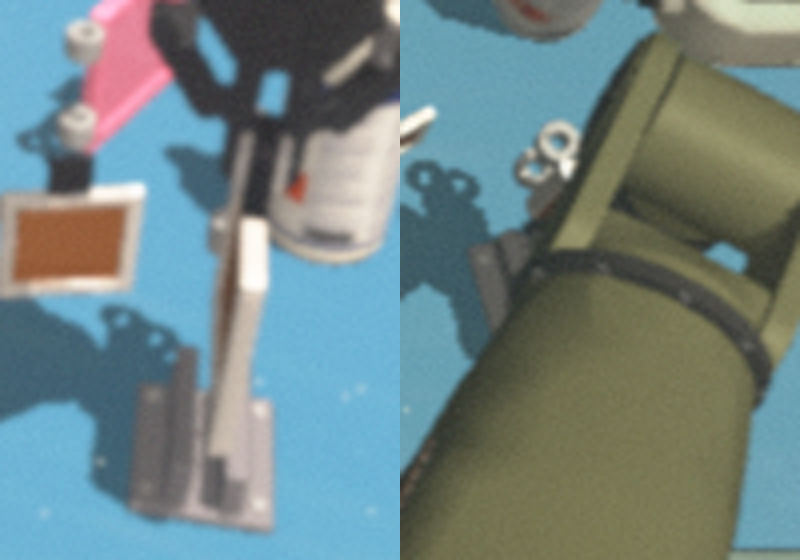

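The door is held and clear of the stand, weighing about 4.6 N. The upper knuckle ring shows at top (410.2,189.8). I'll locate the hinge relative to the TCP and carry the door to a pose in front of the pins.

```bash
cat >> h.py <<'E'
cab=np.load("poses.npy")[0]; CY=np.degrees(cab[2]); CR=Ro.from_euler("z",cab[2]).as_matrix()
def tcp(cx,cy,lift,a,r=.074,dx=0.):
    """TCP pose with hinge axis at cabinet (cx,cy), knuckles 'lift' above seats, opened by a deg"""
    th=np.radians(CY-a); h=CR@[cx,cy,0]+[cab[0],cab[1],0]
    p=h+Ro.from_euler("z",th).as_matrix()@[dx,-r,0]
    return [p[0],p[1],.145+Z0+lift],[180,0,CY-a+90]
Z0=.001
E
python3 - <<'E'
from h import *
t=read_camera("top")
h=onz(t,(410.25,189.75),.193);T=np.array(readout.read_tcp_pos());th=np.radians(13.8-90)
print("hinge in door frame rel tcp",np.round(Ro.from_euler("z",-th).as_matrix()@(h-T),4))
env.line_to([.40,-.235,.205],speed=.2)
env.line_to([.375,-.05,.195],ori=[180,0,4],speed=.25)
p,o=tcp(-.068-.07,.0895,.030,90)
env.line_to([p[0],p[1],.195],ori=o,speed=.25)
env.line_to(p,speed=.1);print(p,o,readout.read_tcp_pos(),np.round(readout.read_force(),1),readout.read_time())
s=read_camera("scene");t=read_camera("top")
cv2.imwrite("pics/p.png",np.hstack([crop(s,215,155,100,140,4),crop(t,230,170,100,140,4)]))
E
```

```text
hinge in door frame rel tcp [ 0.0015  0.072  -0.0109]
[np.float64(0.39848741977669366), np.float64(0.1963313625156552), 0.176] [180, 0, np.float64(-9.742459384843457)] [0.39844914 0.19576042 0.17595356] [-0.1 -0.5 -3.4] 11.8917
```

View pics/p.png

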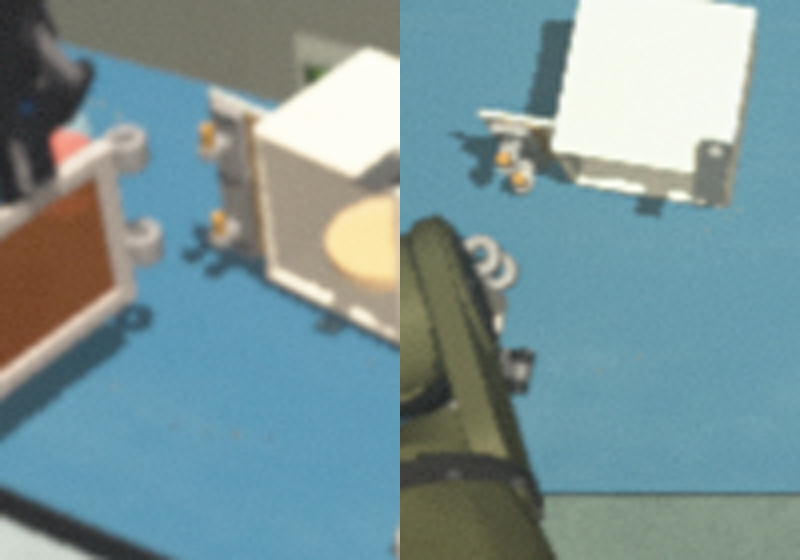

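```bash
cat >> h.py <<'E'
def F(n=4):
    a=[]
    for _ in range(n): a.append(np.array(readout.read_force()));env.sleep(.02)
    return np.mean(a,0)
E
python3 - <<'E'
from h import *
t=read_camera("top")
toc=lambda X:CR.T@(X-[cab[0],cab[1],0])
H=toc(onz(t,(250,233.5),.166));P=toc(onz(t,(256,209.5),.13));print("hinge cab",np.round(H,4),"pin cab",np.round(P,4))
# refine pin by orange blob centroid
hsv=cv2.cvtColor(t["img"],cv2.COLOR_RGB2HSV);sub=t["img"][200:222,248:268].astype(int)
m=(sub[:,:,0]-sub[:,:,2]>60).astype(np.uint8);n,l,st,ce=cv2.connectedComponentsWithStats(m);print([(st[i,4],(ce[i]+[248,200]).round(1).tolist()) for i in range(1,n)])
f0=F();t0=readout.read_time()
# pure readout timing
print("F",f0.round(2),[np.round(F(1),2).tolist() for _ in range(3)])
for cx in(-.105,-.085,-.075,-.070,-.068):
    p,o=tcp(cx,.0895,.026,90);env.line_to(p,ori=o,speed=.08);f=F(2);print(cx,(CR.T@(f-f0)).round(1))
    if np.linalg.norm(f-f0)>5: break
print(readout.read_time())
E
```

```text
hinge cab [-0.1385  0.0866  0.166 ] pin cab [-0.0683  0.0905  0.13  ]
[(np.int32(9), [255.7, 209.1]), (np.int32(8), [259.1, 214.1])]
F [ 0.2  -0.25 -3.04] [[0.81, -0.49, -2.83], [-0.85, -0.71, -2.3], [-0.19, 0.38, -2.5]]
-0.105 [-0.7  0.1 -0.2]
-0.085 [-0.1  0.4  0.1]
-0.075 [-0.9  0.5 -0.2]
-0.07 [-0.6  0.4  0.2]
-0.068 [-0.2  0.6 -0.2]
14.0667
```

```bash
cat > probe.py <<'E'
from h import *
def probe(cx,cy,a=90,thr=3.0):
    p,o=tcp(cx,cy,.018,a);env.line_to(p,ori=o,speed=.04);f0=F(4)
    for L in np.arange(.0160,.0104,-.0008):
        p,o=tcp(cx,cy,L,a);env.line_to(p,speed=.03);f=F(2)-f0
        if f[2]>thr or np.linalg.norm(f)>5:
            f=F(3)-f0
            if f[2]>thr-1 or np.linalg.norm(f)>5: break
    else: f=F(3)-f0
    print(f"cx {cx*1e3:.1f} cy {cy*1e3:.1f} lift {L*1e3:.1f}",(CR.T@f).round(1),round(readout.read_time(),2),flush=True)
    return L<.0115,L,CR.T@f,f0
E
python3 - <<'E'
from probe import *
c=np.array([-.068,.0925])
for d in((0,0),(0,-1.8),(0,1.8),(-1.8,-.9),(1.8,-.9)):
    ok,L,f,_=probe(*(c+np.array(d)/1e3))
    if ok: break
    p,o=tcp(c[0]+d[0]/1e3,c[1]+d[1]/1e3,.018,90);env.line_to(p,speed=.05)
E
```

```text
cx -68.0 cy 92.5 lift 10.4 [-0.5 -0.4  0.3] 16.82
```

```bash
python3 - <<'E'
from probe import *
f0=F(6);print(f0.round(2))
c=[-.068,.0925]
for L in np.arange(.009,-.0041,-.001 ):
    p,o=tcp(*c,L,90);env.line_to(p,speed=.03);f=CR.T@(F(2)-f0);print(f"{L*1e3:.1f}",f.round(1))
    if f[2]>3 or np.linalg.norm(f[:2])>5: break
print(readout.read_tcp_pos(),readout.read_time())
s=read_camera("scene");t=read_camera("top")
cv2.imwrite("pics/d.png",np.hstack([crop(s,215,155,100,140,4),crop(t,230,170,100,140,4)]))
E
```

```text
[-0.4   0.45 -2.9 ]
9.0 [-0.2 -0.4 -0.5]
8.0 [ 0.2  0.1 -0.3]
7.0 [ 0.3 -0.7 -0.3]
6.0 [ 0.4  0.1 -0.2]
5.0 [ 0.5 -0.6 -0.2]
4.0 [ 0.4 -0.5 -0.6]
3.0 [ 0.6 -0.7 -1.1]
2.0 [ 0.7  0.2 -0.7]
1.0 [ 0.6 -0.1  0.3]
0.0 [-0.3  0.   2.8]
-1.0 [-5.7 -1.3 11. ]
[0.46814201 0.18764449 0.1457852 ] 20.0333
```

View pics/d.png

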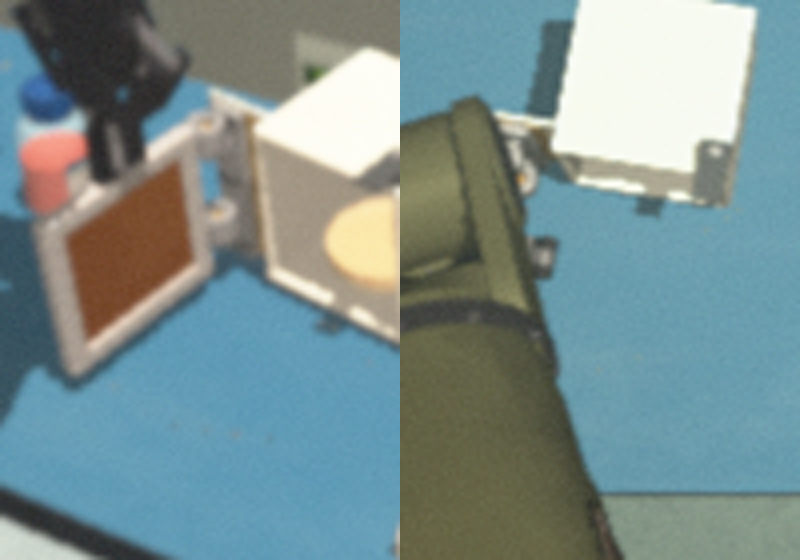

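Both knuckles went on at the first probe and the door is seated, with contact at lift ≈ 0. I'll relax, loosen the grip so the door hangs freely between the pads, and swing it shut gently.

```bash
python3 - <<'E'
from h import *
c=[-.068,.0925]
p,o=tcp(*c,.0003,90);env.line_to(p,speed=.02);env.sleep(.2);print(F().round(1))
effector.move_gripper(.22,20);print("w",readout.read_gripper_width())
p,o=tcp(*c,.002,90);env.line_to(p,speed=.03);env.sleep(.3)
f0=F(6);print("free",f0.round(2))
for a in range(82,9,-8):
    p,o=tcp(*c,.002,a,dx=.003 if a<80 else .0015);env.line_to(p,ori=o,speed=.06)
    R=Ro.from_euler("z",np.radians(CY-a)).as_matrix();f=R.T@(F(2)-f0);print(a,f.round(1))
    if np.linalg.norm(f)>8: break
print(readout.read_time())
s=read_camera("scene");t=read_camera("top")
cv2.imwrite("pics/e.png",np.hstack([crop(s,235,155,100,140,4),crop(t,230,150,100,140,4)]))
E
```

```text
[-1.2  0.3 -0.4]
w 0.22010257675230854
free [-0.28 -0.31 -0.13]
82 [0.1 0.4 0.4]
74 [-0.3  0.5 -0.5]
66 [-0.1  0.4 -0.4]
58 [-0.5  0.  -0.1]
50 [0.2 0.  0.2]
42 [0.  0.6 0.6]
34 [0.1 0.2 0.1]
26 [ 0.4  0.7 -0.4]
18 [-0.6 -0.2 -0.2]
10 [ 1.4  0.7 -0.3]
25.1833
```

View pics/e.png

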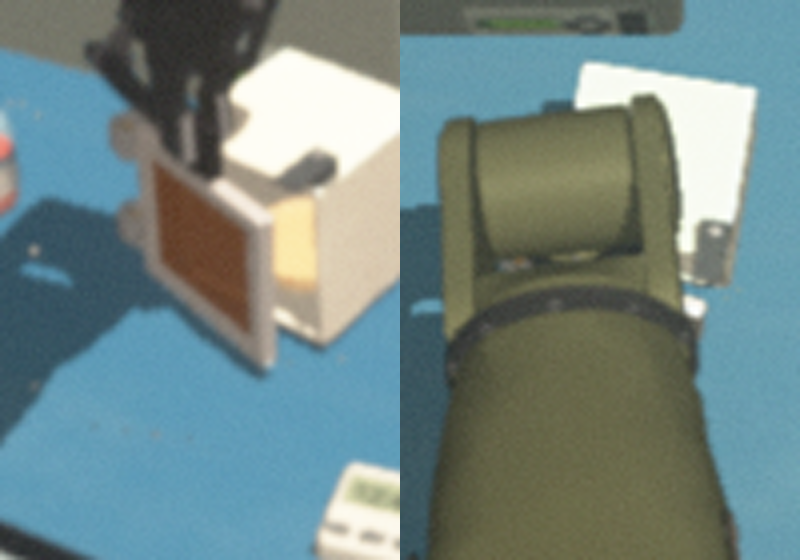

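The door hangs and follows the finger, and is still about 13° open. I'll push on in fine steps until it meets the front.

```bash
python3 - <<'E'
from h import *
c=[-.068,.0925];f0=F(6)
R=Ro.from_euler("z",np.radians(CY)).as_matrix()
for a in list(range(8,1,-2))+list(np.arange(1,-6,-.7)):
    p,o=tcp(*c,.002,max(a,0),dx=.003+max(0,-a)*.0013);env.line_to(p,ori=o,speed=.03)
    f=R.T@(F(3)-f0);print(round(a,1),f.round(1),flush=True)
    if abs(f[0])>3: break
env.sleep(.2)
# centre pads around the tab, open and rise
p,o=tcp(*c,.002,0,dx=.003+max(0,-a)*.0013-.002);env.line_to(p,speed=.03)
effector.move_gripper(.45,20);print(F().round(1),f0.round(1))
p[2]+=.06;env.line_to(p,speed=.08)
env.move_to([.35,.30,.30],o)
s=read_camera("scene");t=read_camera("top");print(readout.read_time(),F().round(1))
cv2.imwrite("pics/f.png",np.hstack([crop(s,235,155,100,140,4),crop(t,230,140,100,140,4)]))
E
```

```text
8 [-0.2  1.   0.5]
6 [-0.   0.6  0.7]
4 [0.2 0.  0.6]
2 [-0.3  0.2  0.4]
1.0 [-0.1  0.8  0.3]
0.3 [-0.3  0.6  0.5]
-0.4 [-0.4  0.3  0.3]
-1.1 [-0.1  0.2  0.5]
-1.8 [-0.1  0.4  0.6]
-2.5 [-1.8 -0.1  0.9]
-3.2 [-6.9 -0.1  3.9]
[-0.3 -0.  -0.3] [-0.3 -0.2 -0.2]
31.625 [-0.4 -0.1 -0.1]
```

View pics/f.png

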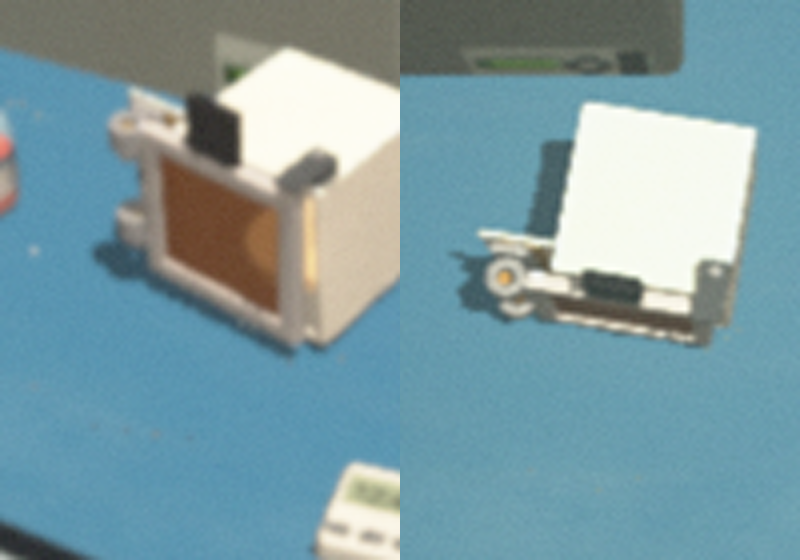

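The door hangs on the pins, looks parallel to the front, and is released. One overlay check of the angle before handing in.

```bash
python3 - <<'E'
from h import *
s=read_camera("scene");t=read_camera("top");out=[]
for c,x0,y0 in((s,255,170),(t,245,165)):
    I=crop(c,x0,y0,80,85,5)
    for a,col in((0,(0,255,0)),(5.7,(0,0,255))):
        R=Ro.from_euler("z",np.radians(CY-a)).as_matrix();h=CR@[-.068,.0895,.02]+[cab[0],cab[1],0]
        P=[(0,-14,120),(0,-142,120)]
        q=[((proj(c,R@(np.array(X)/1e3)+h)-(x0,y0)+.5)*5).astype(int) for X in P]
        cv2.polylines(I,[np.array(q)],False,col,1)
    for z in(.136,):
        q=[((proj(c,CR@[-.06,y,z]+[cab[0],cab[1],0])-(x0,y0)+.5)*5).astype(int) for y in(.06,-.06)];cv2.polylines(I,[np.array(q)],False,(255,0,0),1)
    out.append(I)
cv2.imwrite("pics/z.png",np.hstack(out))
E
```

```text
(no output)
```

View pics/z.png

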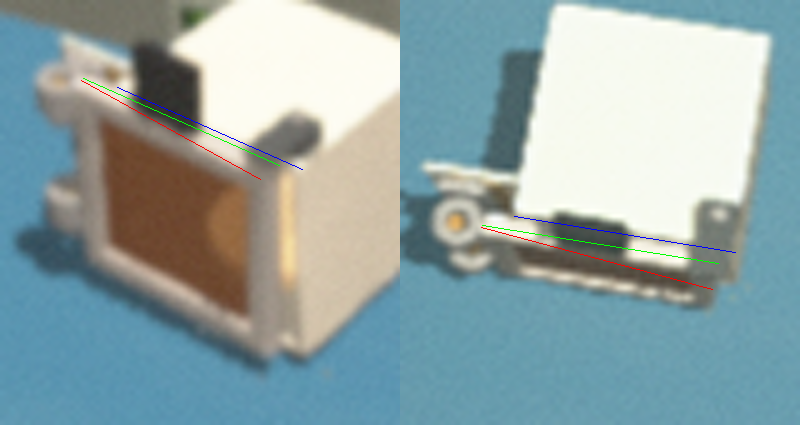

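The door's top edge follows the 0° line (green) rather than the 5.7° line (red), so it is shut.

```bash
python3 -c "
from h import *
print(readout.read_time(),F().round(1));close_job()"
```

```text
31.7917 [ 0.4  0.3 -0.2]
the job is handed in; nothing more can be done
```

The larger amber door is hung on both pins, swung shut and released, and I handed the job in at about 32 s; no verdict was reported.

- **Hanging:** I gripped the tab, carried the door round in front of the cabinet at a standing-open angle of 90°, and lowered it. It went onto both pins at the first probe, with no contact until the knuckles reached full-down height. I held it there more than 0.2 s.
- **Forces:** The highest wrist readings were about 12 N while seating the door and about 8 N at the final shutting push. I did not have a direct reading of the door-to-cabinet force.
- **Shutting:** I loosened the pads and swung the door shut, pushing with one finger until it met the front. I then opened the gripper and moved clear.
- **Last checks:** The overlay of the last pictures shows the door parallel to the cabinet front to about 1°, with a pin visible in the upper knuckle. The tool force was about zero. I touched neither the bottle, the timer nor the dish on purpose. All three were still in place in the views I had, but I did not measure them again.
- **Disagreement:** The scene camera sat about 3 pixels off the model at low heights. I positioned mainly with the top camera for that reason.

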